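# Get the ball out of the ball-run toy

## Robot

A 7-joint arm with a two-finger parallel gripper is mounted at the origin on the work surface. World frame = base frame: x ahead of the robot, y to its left, z up, the work surface at z = 0. Lengths are in m, angles in rad, forces in N, time in s.
With the tool pointing down it reaches from about 0.425 to 0.825 m from the base axis. Payload 3.6 kg.
Tool frame: the origin (TCP) lies where the fingers leave the gripper's body, on its centre line; the fingertips stand 73 mm ahead of it and the grasp point (between the pads) lies 54 mm ahead of it; x points along the fingers, y is the direction in which the jaws open and shut, and the axes are right-handed (so a half turn about x gives the same grasp; the last joint's range is limited). The gripper opens to 85 mm and grips with 20 to 120 N. Pads are 22 mm wide; open, the fingers measure 114 mm over their backs; the gripper's body (76 mm by 85 mm) begins 54 mm behind the grasp point. The pads swing forward as they close: fully open they stand 13 mm farther back than shut.
Start: joints at [1.077, 0.615, -0.013, 1.423, 0.008, 1.103, -0.04], TCP at [0.293, -0.58, 0.304] pointing down, gripper open.
Joint ranges: [-3.12, 3.12], [-0.3, 2.06], [-1.34, 1.32], [0.26, 2.42], [-1.36, 4.5], [0.01, 1.98], [-2.84, 2.84]. Speed limits (rad/s): [2.79, 2.79, 3.14, 3.14, 3.14, 3.14, 3.14].

## Interface

Orientations are given as a unit quaternion [x, y, z, w].
In Python, from station import arm, snapshot, camera_info, ticket gives the robot as it stands. Calls block until the motion is done:
- arm.movep(position, orientation): joint-space move of the TCP to a pose.
- arm.line_to(position, velocity=0.15, ori=None): straight line of the TCP; ori=None keeps the orientation; velocity is the mean speed in m/s.
- arm.move_j(angles): joint-space move.
- arm.move_gripper(opening, effort=None): opening from 0.0 (shut) to 1.0 (fully open); effort is the grip in N (None keeps the last); returns when the fingers have stopped.
- arm.pause(seconds).
- arm.ik(position, orientation): joint angles nearest the present ones, or None.
- snapshot(name): name is "scene" or "top" or "wrist"; returns the picture (400x640x3 uint8, blue, green, red); there is no depth.
- camera_info(name): a dict with "fx", "fy", "cx", "cy" (pixels), "R" (3x3) and "t" (3): a world point X has camera coordinates R X + t; the wrist camera has in their place "T_tool_cam" (4x4, takes a point from camera to tool coordinates, whose origin is the TCP and whose axes are the tool frame's). Camera axes: x right, y down, z forward; pixel columns grow to the right and rows downward; lengths in m; the calibration is good to about 2 mm. The wrist camera is an equidistant fisheye: a pixel r from the principal point sees the ray r / f radians off the axis. A picture is of the moment at which its call begins: read the wrist's pose just before it. camera_info takes no time and is no camera call.
A pose or a line that the arm cannot do raises arm.MotionError and nothing moves.
- ticket.finish_job(): hands the job in, once; it reports no verdict.
Readings, each from a call of its own:
- arm.read_time(): time.
- arm.read_joint_positions(): joint angles.
- arm.read_dq(): joint speeds.
- arm.read_effort(): joint torques, N m.
- arm.read_tool_pos(): TCP position.
- arm.read_eef_rot(): TCP orientation.
- arm.read_ft_force(): force on the tool from outside, world axes, zero at the start.
- arm.read_wrist_torque(): the same for the moment, N m.
- arm.read_opening(): opening from 0.0 (shut) to 1.0 (fully open).
Only numpy, scipy, OpenCV 4.12 (cv2) and the standard library are available. Lean on these libraries where they do the work, as an engineer would, in place of code of your own. Each camera call takes 0.05 s, during which the arm holds its last target.

## Task

Get the orange ball out of the ball-run toy and put it in the blue bowl: press the red release tab in so that the yellow cover springs up, swing the cover right over until it stays open by itself, push the ball along the curved track until it settles in the hollow at the track's exit, then lift it out and set it down in the bowl without dropping it. Leave the cover open and do not disturb the candle, mug, book and remotes.

Things in the scene. Friction and masses are not known exactly. Their poses are not given: they have to be found in the camera images.
- toy: ball-run toy, immovable: blue base plate 228 (x) by 275 (y) by 10 mm, with a white track block 64.5 mm high on it. Origin on the table under its middle; x points from the tab side to the cover's hinge side, y left, z up (the world's at yaw 0). All 'toy (x, y, z)' are in this frame, in mm. In front of the tab, and around the hollow, there is only the base plate
- track_start (a point): middle of the track's closed end, on its floor, at toy (30, 128, 10). From here the track's centre line runs straight in toy -y for 128 mm, under the cover, to (30, 0). The track is a channel 60 mm wide, its floor at z = 10; rails over it (z = 59.5 to 64.5) leave a slot 44 mm wide: too narrow for the ball to come out, wide enough for shut fingers
- bend_center (a point): centre of the track's bend, on the base plate, at toy (-50, 0, 10): the track's centre line follows a quarter circle of radius 80 mm about it, from toy (30, 0) to (-50, -80), where it heads in -x and walls and rails end. The exit hollow lies 38 mm further in -x. Pushed hard against the outer wall the ball can wedge: push it along the track
- release_tab (a joint): travel of the red release tab, in m: 0 out, 0.008 fully in; it moves in the toy's +x direction against a spring (3 N at first, 7 N fully in) and springs back. From about 0.005 it lets go of the cover
- tab_face (a point): centre of the outer face of the red tab, a block 36 mm wide (y) and 22 mm high, whose face looks to the toy's -x and stands 20 mm out from the white front wall; at toy (-56, 100, 42) when out. Push it towards the toy's +x
- cover (a joint): angle of the yellow cover, rad: 0 shut. Once released a spring lifts it to about 0.46 (front edge raised 53 mm), where it waits; it turns freely to its stop at 1.95 and stays there by its own weight once past upright (1.57)
- cover_hinge (a point): point on the hinge line, at toy (88, 45, 71.5); the line runs along toy y. The cover is a plate 120 mm from hinge to front edge, toy y = 2 to 134, 6 mm thick, 0.12 kg. A latch hook 14 mm wide hangs 19 mm below it near the front edge at y = 100; on its top, 17 mm behind the front edge, is a rib 40 mm wide (y = 25 to 65), 10 thick, 14 high
- cover_front_edge (a point): middle of the thickness of the cover's front (free) edge at toy y = 45; 120 mm from the hinge; at toy (-32, 45, 71.5) when shut
- ball_center (a point): centre of the orange ball, diameter 56 mm, 0.04 to 0.085 kg, smooth plastic, which rolls. It starts on the straight part of the track under the cover, at toy x = 30, y = 28 to 48, z = 38
- exit_hollow (a point): centre of the square hollow (36 mm wide, open top) at the track's exit, at the level of the base plate's top (10 mm above the table). The ball settles in it with its centre 21 mm above this point. A guard 12 mm high stands 36 mm beyond it in toy -x; to both sides in y there is only the base plate
- bowl_in (a point): centre of the inner floor of the blue bowl, 6 mm above the table; the bowl has a rim radius of 78 mm, stands 42 mm high, and has a flat inner floor of about 30 mm radius. The bowl is loose, 0.4 kg
- candle: amber candle jar, 80 mm across, 76 mm high; origin under its middle. Leave alone
- mug: white mug, 80 mm across, 90 mm high; origin under its middle. Leave alone
- book: red book, 116 by 171 mm, 32 mm thick; origin under its middle. Leave alone
- remote_black: black remote control, 46 by 170 (y) by 18 mm; origin under its middle. Leave alone
- remote_grey: grey remote control, 46 by 170 (y) by 18 mm; origin under its middle. Leave alone
Things that resemble listed ones, but are neither listed nor needed, are in the scene too. Of the things shaped like the part that bears bowl_in, the blue one is meant.

How it is judged:
By the outcome, as a careful person would: the job done as asked, in the order asked, and still so for the second after the job is handed in, with the robot touching nothing.
It also fails if it takes over 67 s, if anything falls off the work surface, if the arm or the gripper's body presses on something with over 40 N, if the wrist force passes 120 N, or if a joint passes its speed limit or range.

## Working session

There is one attempt and no reset: what is moved stays moved. The work goes in short steps, each a Python script; the robot and the scene stay as the last script left them, time stands still between calls to the robot, and variables do not carry over. Pictures are saved under pics/ and viewed, and the job is handed in when it is done.

```bash
ls; mkdir -p pics; python3 - <<'E'
from station import arm, snapshot, camera_info, ticket
import cv2, numpy as np
for n in ["scene","top","wrist"]:
    im=snapshot(n); cv2.imwrite(f"pics/{n}0.png",im)
    c=camera_info(n); print(n,{k:np.round(np.array(v),4).tolist() for k,v in c.items()})
print(arm.read_time(),arm.read_tool_pos(),arm.read_eef_rot(),arm.read_opening())
E
```

```text
pics
scene {'fx': 379.0504, 'fy': 379.0504, 'cx': 326.232, 'cy': 196.5175, 'R': [[0.9035, 0.4282, -0.0162], [0.3458, -0.7508, -0.5627], [-0.2531, 0.5029, -0.8265]], 't': [-0.515, -0.1153, 1.2155]}
top {'fx': 445.3971, 'fy': 445.3971, 'cx': 320.1306, 'cy': 200.6906, 'R': [[0.0101, -0.9999, -0.0113], [-0.9971, -0.0092, -0.075], [0.0749, 0.0121, -0.9971]], 't': [0.0274, 0.5604, 1.4199]}
wrist {'fx': 309.7069, 'fy': 309.7069, 'cx': 322.2046, 'cy': 202.0845, 'T_tool_cam': [[-0.0004, -0.3212, 0.947, -0.0703], [1.0, 0.0002, 0.0005, 0.0004], [-0.0004, 0.947, 0.3212, -0.0829], [0.0, 0.0, 0.0, 1.0]]}
0.15 [ 0.29233753 -0.58005988  0.3029926 ] [-0.68775901 -0.16425624  0.68809746 -0.16287824] 0.9998616039818351
```

View pics/scene0.png

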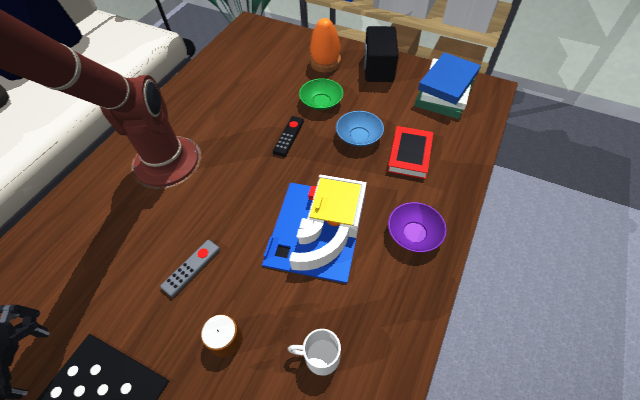

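View pics/top0.png

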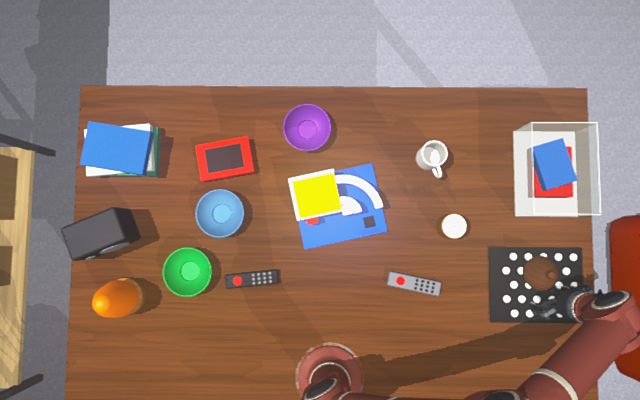

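View pics/wrist0.png

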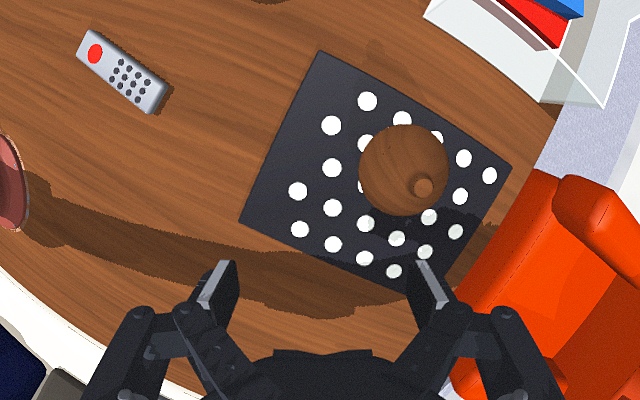

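Candidates: blue bowl top(219,213); green (187,271) and purple (307,127) are decoys. The orange lamp at (118,298) is not the ball, which sits under the cover. The toy is at about (340,205). Next I'll make close crops and measure.

```bash
python3 - <<'E'
import cv2, numpy as np
im=cv2.imread("pics/top0.png")
a=cv2.resize(im[150:260,275:400],None,fx=6,fy=5.4,interpolation=cv2.INTER_CUBIC); a=cv2.resize(im[155:255,280:395],None,fx=6,fy=6,interpolation=cv2.INTER_CUBIC);cv2.imwrite("pics/topcrop.png",a)
s=cv2.imread("pics/scene0.png")
b=cv2.resize(s[170:290,255:375],None,fx=5,fy=5,interpolation=cv2.INTER_CUBIC);cv2.imwrite("pics/scenecrop.png",b)
E
```

```text
(no output)
```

View pics/topcrop.png

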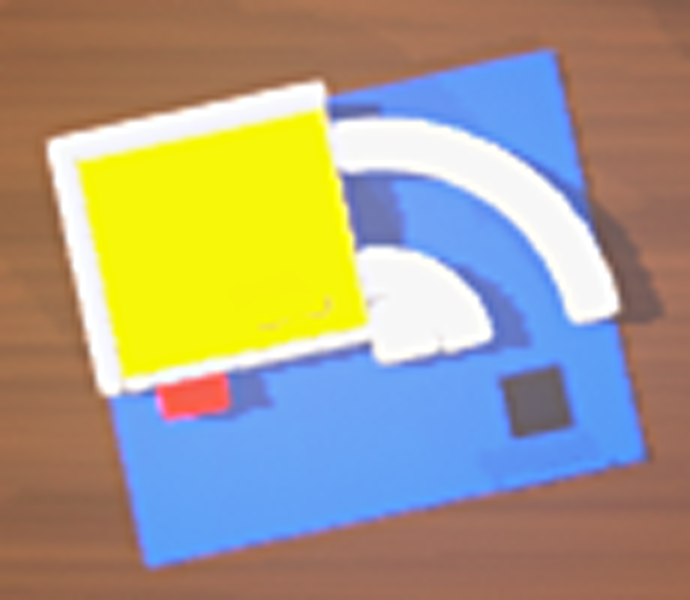

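View pics/scenecrop.png

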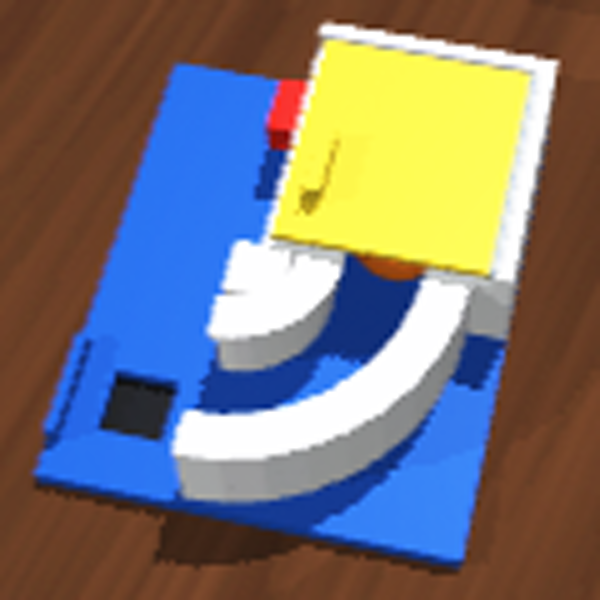

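```bash
cat > loc.py <<'E'
import cv2, numpy as np
from station import camera_info
from scipy.optimize import least_squares
C={n:camera_info(n) for n in("top","scene")}
def proj(n,X):
    c=C[n]; p=np.atleast_2d(X)@np.array(c["R"]).T+np.array(c["t"]).ravel()
    return np.c_[c["fx"]*p[:,0]/p[:,2]+c["cx"],c["fy"]*p[:,1]/p[:,2]+c["cy"]]
def back(n,uv,z):
    c=C[n]; R=np.array(c["R"]); d=R.T@np.array([(uv[0]-c["cx"])/c["fx"],(uv[1]-c["cy"])/c["fy"],1]); o=-R.T@np.array(c["t"]).ravel()
    return o+d*(z-o[2])/d[2]
E
python3 - <<'E'
from loc import *
tp={(114,-137.5,10):(553,50),(-114,-137.5,10):(650,458),(-114,137.5,10):(150,567),(-88,-80,10):(538,402),(-56,118,53):(165,418),(-56,82,53):(230,410),(-32,134,74.5):(122,377),(-32,2,74.5):(370,326),(88,134,74.5):(78,160),(88,2,74.5):(325,110)}
sc={(114,-137.5,10):(463,556),(-114,-137.5,10):(38,478),(-114,137.5,10):(177,65),(-88,-80,10):(140,405),(-32,2,74.5):(270,237),(88,2,74.5):(490,272),(88,134,74.5):(533,70),(-32,134,74.5):(327,38)}
T=np.array(list(tp))/1e3; tu=np.array(list(tp.values()))/6+[280,155]-.4
S=np.array(list(sc))/1e3; su=np.array(list(sc.values()))/5+[255,170]-.4
def W(p,X):
    c,s=np.cos(p[2]),np.sin(p[2]); return np.c_[c*X[:,0]-s*X[:,1]+p[0],s*X[:,0]+c*X[:,1]+p[1],X[:,2]]
def f(p,a=1,b=1): return np.r_[a*(proj("top",W(p,T))-tu).ravel(),b*(proj("scene",W(p,S))-su).ravel()]
for a,b in((1,1),(1,0),(0,1)):
    r=least_squares(f,[.55,0,.1],args=(a,b)); print(a,b,r.x)
    print(np.round(r.fun.reshape(-1,2),1).tolist())
for n in("top","scene"):
    im=cv2.imread(f"pics/{n}0.png"); h=cv2.cvtColor(im,cv2.COLOR_BGR2HSV)
    m=cv2.inRange(h,(98,90,60),(118,255,255)); k,l,st,ce=cv2.connectedComponentsWithStats(m)
    for i in range(1,k):
        if st[i,4]>300: print(n,st[i],ce[i])
E
```

```text
1 1 [ 0.55856559 -0.02749507  0.20957529]
[[1.0, -3.6], [-0.6, -3.4], [-0.4, -4.7], [-1.0, 1.6], [-1.1, 1.1], [-0.8, 0.2], [-0.8, 1.3], [-0.5, 1.3], [-0.9, -0.2], [-0.8, -0.2], [1.5, 4.3], [1.1, 1.1], [2.6, 1.1], [-3.3, -1.6], [-2.7, -1.9], [-2.3, -0.2], [-1.6, 0.2], [-2.0, -0.9]]
1 0 [ 0.55645994 -0.02958679  0.20234221]
[[2.0, -2.7], [-0.1, -2.4], [-0.1, -4.3], [-0.5, 2.5], [-0.6, 1.6], [-0.3, 0.7], [-0.3, 1.7], [0.1, 2.0], [-0.1, 0.2], [0.1, 0.4], [-0.0, 0.0], [-0.0, 0.0], [0.0, 0.0], [-0.0, -0.0], [-0.0, -0.0], [-0.0, 0.0], [-0.0, 0.0], [-0.0, -0.0]]
0 1 [ 0.56022241 -0.02556723  0.21218909]
[[0.0, -0.0], [-0.0, -0.0], [-0.0, -0.0], [-0.0, 0.0], [-0.0, 0.0], [-0.0, -0.0], [-0.0, 0.0], [-0.0, 0.0], [-0.0, -0.0], [-0.0, -0.0], [2.5, 3.8], [2.1, 0.9], [3.2, 0.8], [-2.3, -1.9], [-1.9, -2.2], [-1.4, -0.7], [-0.9, -0.2], [-1.3, -1.2]]
top [  80  121   74   55 2947] [116.41228368 147.88327112]
top [ 533  138   45   52 1555] [552.9659164  164.22636656]
top [335 164  44  29 440] [361.31136364 173.42272727]
top [ 299  184   89   65 2573] [343.88690245 221.63233579]
top [ 196  189   48   48 1802] [219.42230855 212.90399556]
scene [ 418   52   63   53 1900] [448.86578947  77.53736842]
scene [ 336  111   48   35 1321] [359.42316427 127.92354277]
scene [ 262  183   94  101 3678] [304.85644372 238.91544318]
```

```bash
python3 - <<'E'
from loc import *
tp={(114,-137.5,10):(553,50),(-114,-137.5,10):(650,458),(-114,137.5,10):(150,567),(-88,-80,10):(538,402),(-56,118,53):(165,418),(-56,82,53):(230,410),(-32,134,74.5):(122,377),(-32,2,74.5):(370,326),(88,134,74.5):(78,160),(88,2,74.5):(325,110)}
sc={(114,-137.5,10):(463,556),(-114,-137.5,10):(38,478),(-114,137.5,10):(177,65),(-88,-80,10):(140,405),(-32,2,74.5):(270,237),(88,2,74.5):(490,272),(88,134,74.5):(533,70),(-32,134,74.5):(327,38)}
T=np.array(list(tp))/1e3; tu=np.array(list(tp.values()))/6+[280,155]-.4
S=np.array(list(sc))/1e3; su=np.array(list(sc.values()))/5+[255,170]-.4
def W(p,X):
    X=X.copy(); X[:3,:2]+=p[3:5]
    c,s=np.cos(p[2]),np.sin(p[2]); return np.c_[c*X[:,0]-s*X[:,1]+p[0],s*X[:,0]+c*X[:,1]+p[1],X[:,2]]
def f(p,a=1,b=1): return np.r_[a*(proj("top",W(p,T))-tu).ravel(),b*(proj("scene",W(p,S))-su).ravel()]
for a,b in((1,1),(1,0),(0,1)):
    r=least_squares(f,[.55,0,.1,0,0],args=(a,b)); print(a,b,r.x)
    print(np.round(r.fun.reshape(-1,2),1).tolist())
# bowl
for z in (.042,): print(back("top",(219.4,212.5),z), back("scene",(359.5,128),z))
# bowl model: rim circle fit to contours
cs={}
for n,(u,v) in {"top":(219,213),"scene":(359,128)}.items():
    im=cv2.imread(f"pics/{n}0.png"); h=cv2.cvtColor(im,cv2.COLOR_BGR2HSV)
    m=cv2.inRange(h,(98,60,60),(118,255,255)); k,l,st,ce=cv2.connectedComponentsWithStats(m)
    i=l[v+8,u]; mm=(l==i).astype(np.uint8); cs[n]=cv2.boundingRect(mm);c=cs[n]
    # simulate silhouettes: rim extents
    print(n,c)
th=np.linspace(0,2*np.pi,200)
def g(p):
    X=np.c_[p[0]+.078*np.cos(th),p[1]+.078*np.sin(th),0*th+.042]; r=[]
    for n,(x,y,w,h) in cs.items():
        q=proj(n,X); lo=q.min(0);hi=q.max(0); r+=[lo[0]-x+.5,hi[0]-x-w+.5,lo[1]-y+.5]
        if n=="top": r+=[hi[1]-y-h+.5]
    return np.array(r)
r=least_squares(g,[.5,.25]); print(r.x,np.round(r.fun,2))
E
```

```text
1 1 [ 0.56416097 -0.02844348  0.22947944 -0.01495179  0.00730704]
[[-0.7, -1.1], [-0.9, -1.1], [-0.5, -0.7], [-0.2, -0.7], [-0.3, 0.0], [0.0, -1.1], [-0.1, 0.3], [-0.0, -0.5], [-1.0, -1.0], [-1.0, -1.8], [-0.7, 1.0], [-1.1, -0.3], [-1.1, -0.3], [-1.2, 0.2], [-1.1, -0.7], [-0.3, 0.3], [-0.7, 0.5], [-1.4, 0.1]]
1 0 [ 0.56162349 -0.02980765  0.22259521 -0.01541404  0.00611854]
[[0.4, -0.0], [-0.3, 0.1], [-0.0, -0.1], [0.0, 0.3], [-0.1, 0.6], [0.3, -0.5], [0.2, 0.8], [0.4, 0.3], [-0.4, -0.5], [-0.4, -1.1], [-0.0, 0.0], [-0.0, -0.0], [-0.0, -0.0], [-0.0, -0.0], [-0.0, -0.0], [-0.0, 0.0], [-0.0, 0.0], [-0.0, 0.0]]
0 1 [ 0.56648986 -0.02716244  0.23211673 -0.01520791  0.00777777]
[[-0.0, -0.0], [-0.0, -0.0], [-0.0, -0.0], [-0.0, -0.0], [-0.0, -0.0], [-0.0, -0.0], [-0.0, -0.0], [-0.0, -0.0], [-0.0, -0.0], [-0.0, -0.0], [0.4, 0.7], [-0.1, -0.4], [-0.4, -0.5], [-0.2, 0.2], [-0.1, -0.7], [0.7, 0.1], [0.1, 0.4], [-0.6, 0.0]]
[0.51781385 0.35358385 0.042     ] [0.5234131  0.35088707 0.042     ]
top (195, 189, 49, 49)
scene (336, 111, 48, 35)
[0.51888373 0.35521564] [ 0.03 -0.2  -0.66 -0.81 -0.86 -0.58 -0.61]
```

```bash
cat > h.py <<'E'
import numpy as np, cv2
from station import arm, snapshot, camera_info, ticket
from scipy.spatial.transform import Rotation as Ro
TX,TY,TH=0.564,-0.0285,0.228
def w(x,y,z): # toy mm -> world m
    c,s=np.cos(TH),np.sin(TH); x,y,z=x/1e3,y/1e3,z/1e3
    return np.array([TX+c*x-s*y,TY+s*x+c*y,z])
def wd(v):
    c,s=np.cos(TH),np.sin(TH); return np.array([c*v[0]-s*v[1],s*v[0]+c*v[1],v[2]])
def rot(f,j): # finger dir, jaw dir in toy axes
    f=wd(f)/np.linalg.norm(f); j=wd(j); j=j-f*(f@j); j/=np.linalg.norm(j)
    return np.column_stack([f,j,np.cross(f,j)])
def q(R): return Ro.from_matrix(R).as_quat()
def tilt(phi,sgn=-1): return rot([np.sin(phi),0,-np.cos(phi)],[0,sgn,0])
def down(yaw): # jaw dir at toy angle yaw
    return rot([0,0,-1.],[np.cos(yaw),np.sin(yaw),0])
def tcp(tip,R,L=.073): return np.array(tip)-L*R[:,0]
E
python3 - <<'E'
from h import *
print(np.round(Ro.from_quat(arm.read_eef_rot()).as_matrix(),2))
for s in(-1,1):
  for d in (30,45,60,70,80):
    R=tilt(np.radians(d),s)
    o=[]
    for p in [(-76,100,42),(-48,100,42),(-40,70,95),(3,70,97),(50,70,160),(88,70,170),(105,70,170)]:
        j=arm.ik(tcp(w(*p),R),q(R)); o.append(None if j is None else np.round(j,1).tolist())
    print(s,d,[x is not None for x in o],o[1],o[3],o[-1])
for name,p in dict(start=(30,90,20),mid=(30,0,20),b=(6,-56,20),e=(-45,-80,20),h=(-88,-80,15)).items():
  for a in range(-180,180,30):
    R=down(np.radians(a)); j=arm.ik(tcp(w(*p),R),q(R)); print(name,a,None if j is None else np.round(j,2).tolist())
E
```

```text
[[-0.    0.45 -0.89]
 [ 0.   -0.89 -0.45]
 [-1.   -0.    0.  ]]
-1 30 [False, False, True, True, True, True, True] None [0.2, 0.6, -0.4, 2.3, 2.6, 0.3, 2.3] [-0.1, 0.5, -0.0, 2.0, -0.4, 0.1, -1.1]
-1 45 [False, False, False, False, True, True, True] None None [0.4, 0.7, -0.8, 2.2, 2.4, 0.5, 2.6]
-1 60 [False, False, False, False, False, True, True] None None [0.6, 1.0, -1.2, 2.3, 2.7, 1.0, 2.6]
-1 70 [False, False, False, False, False, False, True] None None [0.6, 1.1, -1.2, 2.4, 2.9, 1.3, 2.6]
-1 80 [False, False, False, False, False, False, False] None None None
1 30 [False, False, True, True, True, True, True] None [0.6, 0.9, -1.1, 2.3, 1.9, 0.7, -0.0] [0.4, 0.6, -0.8, 2.0, 1.3, 0.4, 0.5]
1 45 [False, False, False, False, True, True, True] None None [0.6, 0.8, -1.1, 2.2, 2.1, 0.7, -0.2]
1 60 [False, False, False, False, False, True, True] None None [0.6, 1.0, -1.2, 2.3, 2.7, 1.0, -0.5]
1 70 [False, False, False, False, False, False, True] None None [0.6, 1.1, -1.2, 2.4, 2.9, 1.3, -0.5]
1 80 [False, False, False, False, False, False, False] None None None
start -180 [-0.4, 0.82, 0.
[... 2338 characters left out ...]
9]
e 120 [0.81, 1.08, -1.15, 1.88, 1.17, 1.06, 1.46]
e 150 [-0.13, 0.81, 0.49, 1.91, -0.67, 0.59, -2.63]
h -180 [-0.01, 0.76, 0.33, 2.02, -0.55, 0.45, -2.17]
h -150 [0.06, 0.74, 0.22, 2.02, -0.38, 0.42, -1.82]
h -120 [0.14, 0.74, 0.1, 2.01, -0.17, 0.4, -1.49]
h -90 [0.2, 0.73, 0.01, 2.01, -0.02, 0.4, -1.12]
h -60 [0.26, 0.73, -0.07, 2.01, 0.13, 0.4, -0.74]
h -30 [0.31, 0.74, -0.16, 2.01, 0.28, 0.42, -0.36]
h 0 [0.37, 0.75, -0.26, 2.01, 0.42, 0.44, 0.03]
h 30 [0.44, 0.76, -0.35, 2.01, 0.55, 0.47, 0.43]
h 60 [0.5, 0.77, -0.45, 2.0, 0.66, 0.51, 0.84]
h 90 [0.54, 0.79, -0.51, 2.0, 0.74, 0.54, 1.3]
h 120 [0.86, 1.06, -1.15, 1.99, 1.21, 1.02, 1.4]
h 150 [-0.08, 0.78, 0.45, 2.02, -0.7, 0.49, -2.55]
```

```bash
python3 - <<'E'
from h import *
for d in (0,10,15,20,25):
  for nm,ax in(("jy",[0,-1,0]),("jx",[-1,0,0.]),("jx+",[1,0,0.]),("j45",[.7,-.7,0])):
    f=np.radians(d); R=rot([np.sin(f),0,-np.cos(f)],ax); o=[]
    for p in [(-90,100,80),(-82,100,36),(-56,100,36)]:
        j=arm.ik(tcp(w(*p),R),q(R)); o.append(None if j is None else np.round(j,2).tolist())
    print(d,nm,o)
for d in (20,25,30,35):
    R=tilt(np.radians(d)); th=np.array([.3,.5,.7,.9,1.1,1.3,1.5,1.7,1.8]);o=[]
    for t in th:
        r,dd=100,17; p=(88-r*np.cos(t)-dd*np.sin(t),60,71.5+r*np.sin(t)-dd*np.cos(t))
        o.append(arm.ik(tcp(w(*p),R),q(R)) is not None)
    o.append(arm.ik(tcp(w(-40,60,95),R),q(R)) is not None)
    print(d,o)
E
```

```text
0 jy [[-0.15, 0.56, -0.0, 2.13, 0.0, 0.45, -1.5], [-0.18, 0.66, 0.04, 2.13, -0.07, 0.35, -1.43], [-0.18, 0.68, 0.04, 2.07, -0.06, 0.4, -1.44]]
0 jx [[-0.4, 0.59, 0.36, 2.13, -0.43, 0.49, -2.63], [-0.37, 0.68, 0.33, 2.14, -0.54, 0.4, -2.52], [-0.39, 0.7, 0.35, 2.07, -0.53, 0.45, -2.55]]
0 jx+ [[0.07, 0.58, -0.32, 2.12, 0.37, 0.49, -0.31], [0.0, 0.67, -0.23, 2.13, 0.39, 0.39, -0.32], [0.02, 0.69, -0.26, 2.06, 0.4, 0.44, -0.32]]
0 j45 [[-0.04, 0.57, -0.16, 2.12, 0.2, 0.47, -0.91], [-0.09, 0.66, -0.1, 2.13, 0.17, 0.36, -0.89], [-0.08, 0.68, -0.11, 2.06, 0.18, 0.41, -0.9]]
10 jy [[-0.16, 0.53, 0.03, 2.27, -0.16, 0.18, -1.32], [-0.15, 0.63, 0.01, 2.28, -0.28, 0.06, -1.21], [-0.17, 0.65, 0.02, 2.21, -0.25, 0.12, -1.25]]
10 jx [[-0.29, 0.53, 0.21, 2.27, -0.63, 0.21, -2.42], [-0.18, 0.63, 0.05, 2.28, -0.65, 0.07, -2.41], [-0.26, 0.65, 0.16, 2.21, -0.82, 0.16, -2.25]]
10 jx+ [[-0.08, 0.53, -0.1, 2.27, 0.2, 0.18, -0.12], [-0.12, 0.63, -0.04, 2.28, 0.12, 0.06, -0.04], [-0.11, 0.65, -0.06, 2.21, 0.2, 0.12, -0.13]]
10 j45 [[-0.12, 0.53, -0.03, 2.27, 0.01, 0.18, -0.72], [-0.14, 0.63, -0.02, 2.28, -
[... 1023 characters left out ...]
71], [0.56, 0.97, -1.15, 2.33, 1.8, 0.85, -1.63]]
20 j45 [[0.59, 0.8, -1.15, 2.39, 1.7, 0.73, -2.43], [0.56, 0.96, -1.15, 2.4, 1.84, 0.86, -2.52], [0.56, 0.97, -1.15, 2.33, 1.8, 0.85, -2.45]]
25 jy [None, None, [0.25, 0.74, -0.58, 2.41, 2.4, 0.5, 2.44]]
25 jx [None, None, [0.56, 0.99, -1.15, 2.4, 1.98, 0.9, 1.35]]
25 jx+ [None, None, [0.56, 0.99, -1.15, 2.4, 1.98, 0.9, -1.79]]
25 j45 [None, None, [0.56, 0.99, -1.15, 2.4, 1.98, 0.9, -2.63]]
20 [True, True, True, True, True, True, True, True, True, True]
25 [True, True, True, True, True, True, True, True, True, True]
30 [True, True, True, True, True, True, True, True, True, True]
35 [True, True, True, True, True, True, True, True, True, False]
```

```bash
cat >> h.py <<'E'
def covtip(t,ox=-14,oz=-25,y=60): return (88-120*np.cos(t)+ox,y,71.5+120*np.sin(t)+oz)
E
python3 - <<'E'
from h import *
for d in (8,10,15,20):
    R=tilt(np.radians(d))
    for p in [(-90,100,42),(-60,100,42),(-60,60,95),covtip(.46),covtip(.9),covtip(1.3),covtip(1.57),covtip(1.75)]:
        j=arm.ik(tcp(w(*p),R),q(R)); print(d,np.round(p),np.round(j,2).tolist())
E
```

```text
8 [-90 100  42] [-0.16, 0.62, 0.03, 2.27, -0.22, 0.12, -1.28]
8 [-60 100  42] [-0.18, 0.64, 0.04, 2.19, -0.19, 0.18, -1.31]
8 [-60  60  95] [-0.07, 0.53, 0.0, 2.13, -0.07, 0.34, -1.34]
8 [-34.  60. 100.] [-0.07, 0.55, -0.0, 2.06, -0.06, 0.39, -1.37]
8 [ -1.  60. 140.] [-0.05, 0.52, -0.04, 1.94, 0.0, 0.54, -1.43]
8 [ 42.  60. 162.] [-0.06, 0.54, -0.06, 1.8, 0.02, 0.66, -1.46]
8 [ 74.  60. 166.] [-0.06, 0.58, -0.06, 1.71, 0.02, 0.71, -1.47]
8 [ 95.  60. 165.] [-0.07, 0.61, -0.05, 1.65, 0.02, 0.74, -1.47]
10 [-90 100  42] [-0.15, 0.61, 0.01, 2.29, -0.28, 0.06, -1.21]
10 [-60 100  42] [-0.17, 0.63, 0.03, 2.22, -0.24, 0.12, -1.25]
10 [-60  60  95] [-0.06, 0.53, 0.0, 2.16, -0.11, 0.28, -1.3]
10 [-34.  60. 100.] [-0.07, 0.54, 0.0, 2.09, -0.09, 0.34, -1.33]
10 [ -1.  60. 140.] [-0.05, 0.51, -0.04, 1.97, -0.01, 0.49, -1.42]
10 [ 42.  60. 162.] [-0.05, 0.53, -0.06, 1.83, 0.01, 0.6, -1.45]
10 [ 74.  60. 166.] [-0.06, 0.57, -0.06, 1.74, 0.02, 0.66, -1.46]
10 [ 95.  60. 165.] [-0.07, 0.6, -0.05, 1.68, 0.01, 0.69, -1.46]
15 [-90 100  42] [0.0, 0.62, -0.2, 2.36, 2.34, 0.13, 2.46]
15 [-60 100  42] [-0.14, 0.63, -0.01, 2.29, 3.53, 0.04, 1.27]
15 [-60  60  95] [-0.03, 0.51, -0.02, 2.23, -0.26, 0.14, -1.15]
15 [-34.  60. 100.] [-0.06, 0.53, -0.0, 2.16, -0.21, 0.2, -1.2]
15 [ -1.  60. 140.] [-0.05, 0.49, -0.03, 2.04, -0.08, 0.35, -1.35]
15 [ 42.  60. 162.] [-0.05, 0.51, -0.05, 1.91, -0.03, 0.47, -1.41]
15 [ 74.  60. 166.] [-0.06, 0.54, -0.05, 1.82, -0.02, 0.52, -1.43]
15 [ 95.  60. 165.] [-0.07, 0.57, -0.04, 1.76, -0.02, 0.55, -1.43]Traceback (most recent call last):
  File "<stdin>", line 5, in <module>
    return _wrapfunc(a, 'round', decimals=decimals, out=out)
    return _wrapit(obj, method, *args, **kwds)
    result = getattr(arr, method)(*args, **kwds)
TypeError: unsupported operand type(s) for *: 'NoneType' and 'float'
```

```bash
python3 - <<'E'
from h import *
R=tilt(np.radians(8))
arm.movep(tcp(w(-92,100,170),R),q(R)); print(arm.read_time())
arm.move_gripper(0.0,30); print(arm.read_time(),arm.read_opening())
print(repr(arm.read_tool_pos()),repr(arm.read_eef_rot()),arm.read_ft_force())
cv2.imwrite("pics/w1.png",snapshot("wrist"))
E
```

```text
2.4667
3.2333 -0.0014161204543254417
array([0.44187434, 0.04585736, 0.24229578]) array([ 0.74981494,  0.085901  , -0.65178343,  0.0746789 ]) [-0.17617152 -1.11735776  0.16021276]
```

View pics/w1.png

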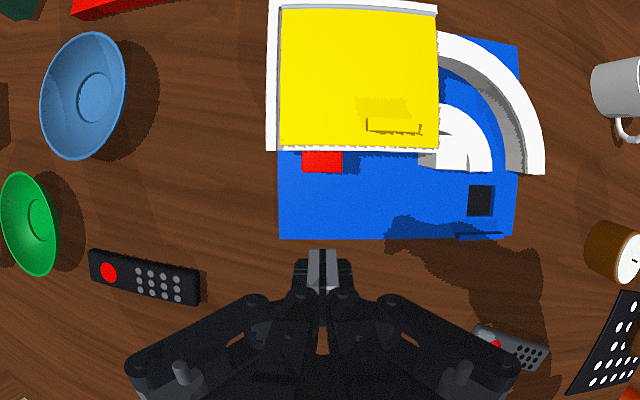

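```bash
cat > wr.py <<'E'
import numpy as np
from station import camera_info
from scipy.spatial.transform import Rotation as Ro
c=camera_info("wrist"); TC=np.array(c["T_tool_cam"])
def wproj(X,pos,quat):
    M=np.eye(4); M[:3,:3]=Ro.from_quat(quat).as_matrix(); M[:3,3]=pos
    E=np.linalg.inv(M@TC); p=np.atleast_2d(X)@E[:3,:3].T+E[:3,3]
    rr=np.hypot(p[:,0],p[:,1]); a=np.arctan2(rr,p[:,2]); 
    return np.c_[c["cx"]+c["fx"]*a*p[:,0]/rr, c["cy"]+c["fy"]*a*p[:,1]/rr]
def wback(uv,z,pos,quat):
    M=np.eye(4); M[:3,:3]=Ro.from_quat(quat).as_matrix(); M[:3,3]=pos; M=M@TC
    d=np.array([(uv[0]-c["cx"])/c["fx"],(uv[1]-c["cy"])/c["fy"]]); a=np.hypot(*d)
    v=M[:3,:3]@np.r_[d/a*np.sin(a),np.cos(a)]; return M[:3,3]+v*(z-M[2,3])/v[2]
E
python3 - <<'E'
from wr import *
from scipy.optimize import least_squares
P=[0.44187434, 0.04585736, 0.24229578];Q=[ 0.74981494,  0.085901  , -0.65178343,  0.0746789 ]
d={(-32,134,74.5):(281,148),(-32,2,74.5):(438,148),(88,134,74.5):(281,5),(88,2,74.5):(437,12),(-88,-80,10):(481,200),(-56,118,53):(302,173),(-56,82,53):(342,173)}
X=np.array(list(d))/1e3;U=np.array(list(d.values()))
def W(p):
    c,s=np.cos(p[2]),np.sin(p[2]); return np.c_[c*X[:,0]-s*X[:,1]+p[0],s*X[:,0]+c*X[:,1]+p[1],X[:,2]]
f=lambda p:(wproj(W(p),P,Q)-U).ravel()
r=least_squares(f,[.56,-.03,.22]);print(r.x,np.round(r.fun.reshape(-1,2),1).tolist())
print("fixed",np.round(f([.564,-.0285,.228]).reshape(-1,2),1).tolist())
print("bowl floor",wback((95,98),.006,P,Q))
E
```

```text
[ 0.56545262 -0.02861053  0.22908707] [[-1.0, -2.3], [1.1, -0.0], [0.6, 2.0], [-1.9, 2.0], [0.5, -0.1], [-0.2, -0.3], [0.8, -0.3]]
fixed [[-1.5, -0.8], [0.5, 1.6], [0.2, 3.3], [-2.2, 3.4], [0.0, 1.2], [-0.8, 1.1], [0.3, 1.1]]
bowl floor [0.51842635 0.3539091  0.006     ]
```

The wrist, top and scene fits agree to within about 2 mm. Toy: (0.565, -0.0285, yaw 0.229); bowl: (0.519, 0.3545). Pressing the tab next.

```bash
sed -i 's/^TX.*/TX,TY,TH=0.565,-0.0285,0.229/' h.py; python3 - <<'E'
from h import *
R=tilt(np.radians(8)); ux=wd([1,0,0])
arm.line_to(tcp(w(-88,100,42),R),0.2,ori=q(R)); print(arm.read_time())
f0=arm.read_ft_force(); print(f0)
arm.line_to(tcp(w(-72,100,42),R),0.08)
for x in [-69,-67,-65,-63,-61.5,-60,-58.5,-57,-55.5]:
    arm.line_to(tcp(w(x,100,42),R),0.04); f=(arm.read_ft_force()-f0)@ux; print(x,round(f,2),round(arm.read_time(),2))
    if f<-6.4: break
arm.pause(.3)
cv2.imwrite("pics/s2.png",snapshot("scene")[150:300,230:400]);cv2.imwrite("pics/w2.png",snapshot("wrist"))
E
python3 -c "
import cv2;a=cv2.imread('pics/s2.png');cv2.imwrite('pics/s2b.png',cv2.resize(a,None,fx=4,fy=4,interpolation=2))"
```

```text
4.075
[-0.35010899 -0.10314859  0.52843251]
-69 0.78 4.67
-67 0.4 4.92
-65 -1.5 5.17
-63 -3.51 5.42
-61.5 -4.56 5.67
-60 -4.44 5.92
-58.5 -5.36 6.17
-57 -5.58 6.42
-55.5 -6.61 6.67
```

View pics/s2b.png

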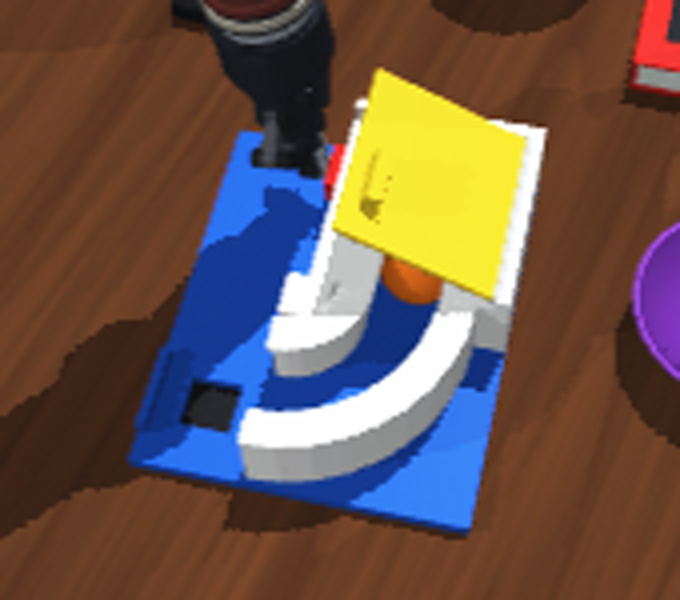

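View pics/w2.png

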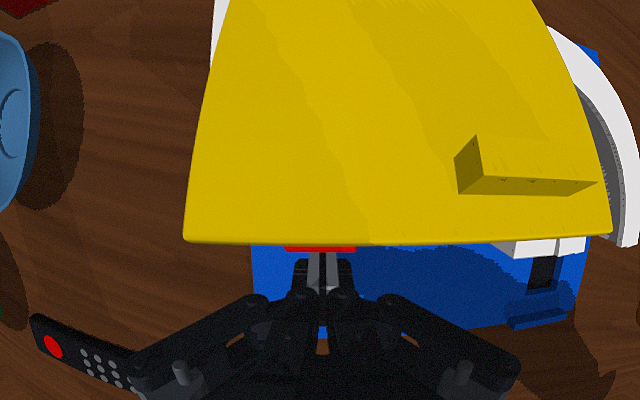

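Cover has popped up (its edge is in front of the camera, wrist row ~240) and the ball is visible. Now I'll swing it over.

```bash
python3 - <<'E'
from h import *
R=tilt(np.radians(8))
arm.line_to(tcp(w(-86,100,42),R),0.15)
arm.line_to(tcp(w(-72,60,90),R),0.2)
f0=arm.read_ft_force()
for t in [.46,.65,.85,1.05,1.25,1.45,1.65,1.78]:
    arm.line_to(tcp(w(*covtip(t)),R),0.12); print(t,np.round(arm.read_ft_force()-f0,1),round(arm.read_time(),2))
arm.line_to(tcp(w(40,60,175),R),0.2); print(arm.read_time())
cv2.imwrite("pics/s3.png",cv2.resize(snapshot("scene")[100:300,230:430],None,fx=3,fy=3))
E
```

```text
0.46 [ 0.4  0.2 -0. ] 8.38
0.65 [-4.4 -0.6  3.2] 8.72
0.85 [-1.  -0.8  0.6] 9.07
1.05 [ 0.7  0.1 -0.9] 9.42
1.25 [-0.5 -0.5  0.1] 9.77
1.45 [ 0.7 -0.4  0.3] 10.12
1.65 [ 0.7 -0.3  0.2] 10.47
1.78 [ 0.7 -1.4 -0.2] 10.75
11.2
```

View pics/s3.png

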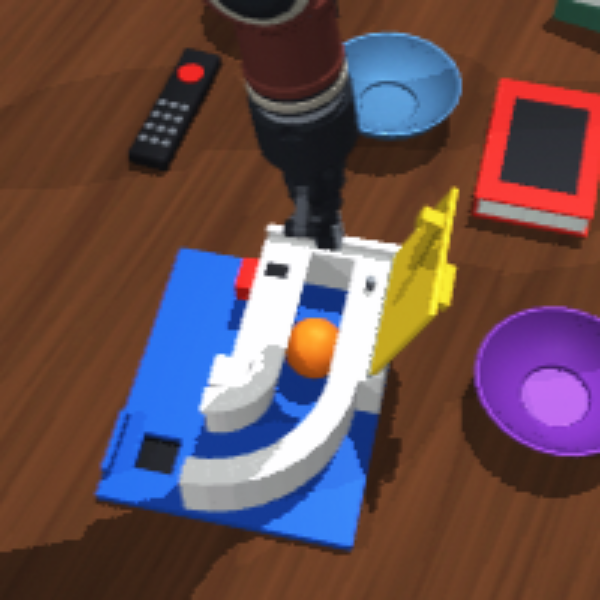

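```bash
python3 - <<'E'
from h import *
from loc import back
b=back("scene",(230+314/3,100+348/3),.038); d=b-[TX,TY,0]; print("ball toy",np.cos(TH)*d[0]+np.sin(TH)*d[1],-np.sin(TH)*d[0]+np.cos(TH)*d[1])
R=down(0.)
arm.movep(tcp(w(30,98,100),R),q(R)); print(arm.read_time())
f0=arm.read_ft_force()
arm.line_to(tcp(w(30,98,22),R),0.12); print(arm.read_time(),arm.read_ft_force()-f0)
cv2.imwrite("pics/s4.png",cv2.resize(snapshot("scene")[100:300,230:430],None,fx=3,fy=3))
cv2.imwrite("pics/w4.png",snapshot("wrist"))
E
```

```text
ball toy 0.032961705170122965 0.03942697874061968
12.3
13.1 [0.16574761 1.02219238 0.76905534]
```

View pics/s4.png

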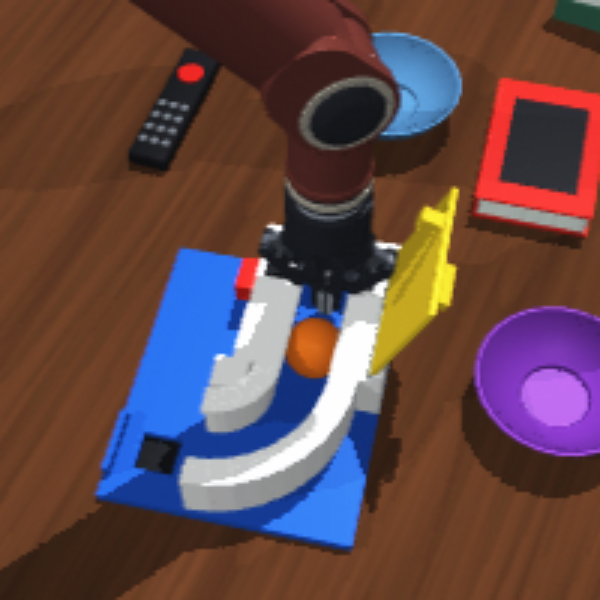

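View pics/w4.png

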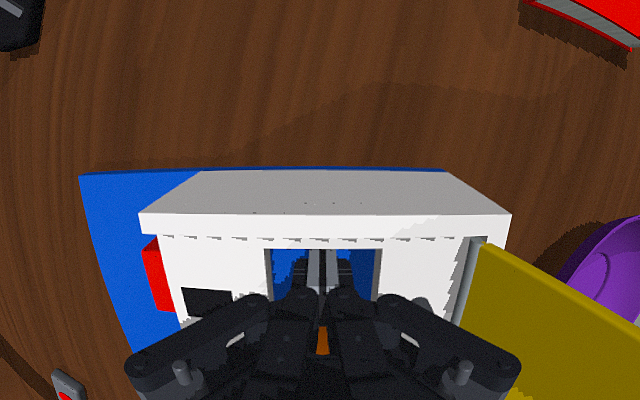

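```bash
python3 - <<'E'
from h import *
f0=arm.read_ft_force()
pts=[(30,70,0),(30,45,0),(30,20,-12)]
for be in (0,15,30,45,60):
    r=81.; b=np.radians(be); pts.append((-50+r*np.cos(b),-r*np.sin(b),-min(90,be+20)))
for x,y,a in pts:
    R=down(np.radians(a)); arm.line_to(tcp(w(x,y,22),R),0.06,ori=q(R))
    f=arm.read_ft_force()-f0; print(round(x),round(y),a,np.round(f,1),round(arm.read_time(),2))
    if np.hypot(*f[:2])>14: print("STOP");break
cv2.imwrite("pics/s5.png",cv2.resize(snapshot("scene")[100:300,230:430],None,fx=3,fy=3))
E
```

```text
30 70 0 [ 0.6 -1.5  1.2] 13.82
30 45 0 [ 1.1 -3.   1.2] 14.38
30 20 -12 [ 0.4 -1.5  3.3] 14.95
31 0 -20 [-1.7 -0.3  3.2] 15.43
28 -21 -35 [-1.9  1.   4.5] 15.93
20 -40 -50 [-2.2  0.1  3.7] 16.43
7 -57 -65 [-2.9  0.9  4.2] 16.93
-9 -70 -80 [-1.1  1.2  5.2] 17.43
```

View pics/s5.png

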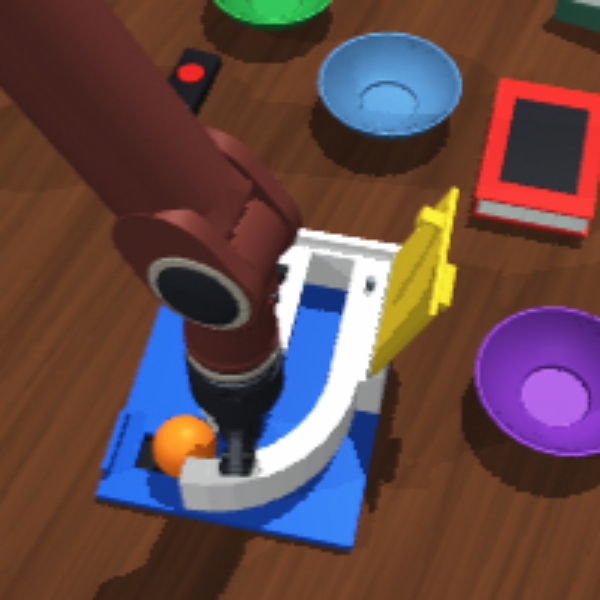

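```bash
python3 - <<'E'
from h import *
from loc import proj
f0=arm.read_ft_force(); R=down(-np.pi/2)
print("expected ball", (proj("scene",w(-88,-80,31))-[230,100])*3)
for x,y in [(-28,-79),(-40,-80),(-47,-80)]:
    arm.line_to(tcp(w(x,y,22),R),0.05,ori=q(R)); print(x,np.round(arm.read_ft_force()-f0,1),round(arm.read_time(),2))
arm.line_to(tcp(w(-40,-80,22),R),0.1); arm.pause(.3)
cv2.imwrite("pics/s6.png",cv2.resize(snapshot("scene")[100:300,230:430],None,fx=3,fy=3))
E
```

```text
expected ball [[152.10563613 442.07406451]]
-28 [0.3 1.4 0.5] 18.04
-40 [ 0.2  0.8 -0.8] 18.43
-47 [ 1.2 -0.3 -0.8] 18.73
```

View pics/s6.png

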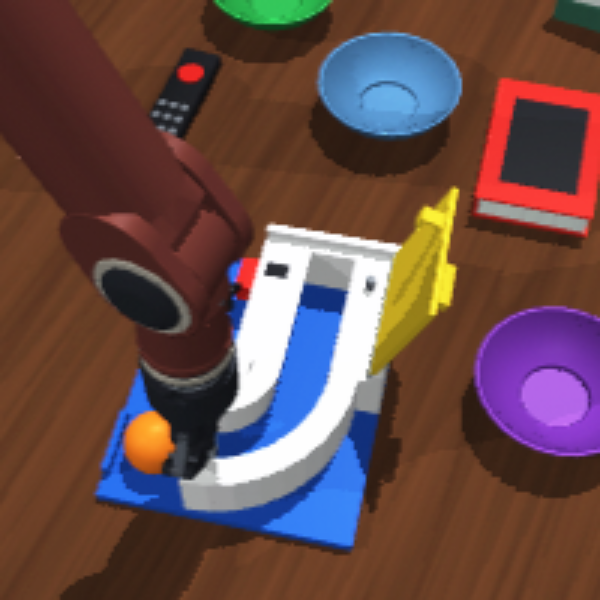

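Ball centre is at crop (152,442), matching the prediction (152,442) for the ball in the hollow. Lifting out and checking from above.

```bash
python3 - <<'E'
from h import *
R=down(-np.pi/2)
arm.line_to(tcp(w(-40,-80,95),R),0.15)
arm.line_to(tcp(w(-88,-80,110),R),0.15)
arm.move_gripper(1.0); print(arm.read_time())
P=arm.read_tool_pos();Q=arm.read_eef_rot()
im=snapshot("wrist");cv2.imwrite("pics/w7.png",im)
from wr import *
print("pred ball",wproj(w(-88,-80,31),P,Q))
m=cv2.inRange(cv2.cvtColor(im,cv2.COLOR_BGR2HSV),(5,150,80),(18,255,255)); k,l,s,ce=cv2.connectedComponentsWithStats(m)
print([(s[i].tolist(),ce[i].round(1)) for i in range(1,k) if s[i,4]>200])
E
```

```text
21.225
pred ball [[321.58326929 211.47043558]]
[([0, 0, 98, 202, 5567], array([ 32.4, 108. ])), ([383, 0, 257, 356, 41096], array([511.6, 133.9])), ([589, 85, 24, 28, 346], array([601.8, 101. ])), ([285, 176, 72, 72, 4065], array([320.6, 212. ])), ([0, 181, 425, 219, 38136], array([187.5, 297.3])), ([427, 261, 50, 25, 456], array([454.6, 272.1])), ([447, 280, 45, 34, 698], array([472.5, 297. ])), ([161, 357, 46, 43, 1280], array([181.8, 381.4])), ([444, 357, 36, 42, 557], array([463.7, 375.1])), ([585, 383, 55, 17, 586], array([615.8, 393.3]))]
```

View pics/w7.png

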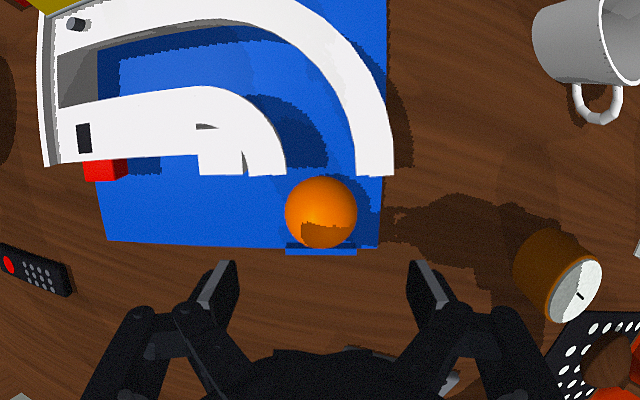

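```bash
python3 - <<'E'
from h import *
R=down(-np.pi/2)
arm.line_to(w(-88,-80,85),0.12,ori=q(R)); f0=arm.read_ft_force()
arm.move_gripper(0.0,25); print(arm.read_opening()*85,arm.read_time(),arm.read_ft_force()-f0)
arm.line_to(w(-88,-80,100),0.06); arm.line_to(w(-88,-80,215),0.15)
print(arm.read_opening()*85,arm.read_time(),arm.read_ft_force()-f0)
cv2.imwrite("pics/w8.png",snapshot("wrist"))
E
```

```text
54.72373439375992 22.625 [0.55065871 1.38946083 3.33828492]
54.884962108124704 23.9417 [-0.48170067 -0.99948401 -1.98127111]
```

View pics/w8.png

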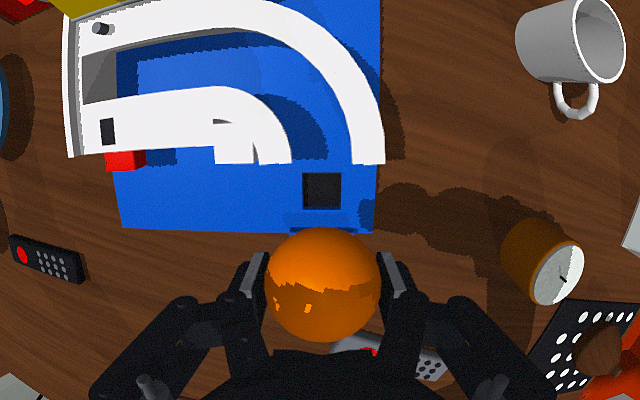

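```bash
python3 - <<'E'
from h import *
bx,by=.5187,.3545
arm.line_to([bx,by,.215],0.25); print(arm.read_time(),arm.read_opening()*85)
arm.line_to([bx,by,.10],0.12); arm.pause(.2)
f0=np.mean([arm.read_ft_force() for _ in range(3)],0)
for z in (.096,.093,.091,.0895,.0885,.0875,.0865):
    arm.line_to([bx,by,z],0.03); arm.pause(.05); f=arm.read_ft_force()-f0; print(z,np.round(f,2))
    if f[2]>1.5: break
print(arm.read_time()); cv2.imwrite("pics/w9.png",snapshot("wrist"))
cv2.imwrite("pics/s9.png",cv2.resize(snapshot("scene")[60:240,270:450],None,fx=3,fy=3))
E
```

```text
26.0667 54.18184897959604
0.096 [ 1.28  0.9  -0.39]
0.093 [ 0.5   0.1  -0.35]
0.091 [ 1.04  0.63 -0.19]
0.0895 [0.5  0.11 0.12]
0.0885 [ 1.    0.54 -1.08]
0.0875 [-0.5   0.93  5.99]
29.2083
```

View pics/w9.png

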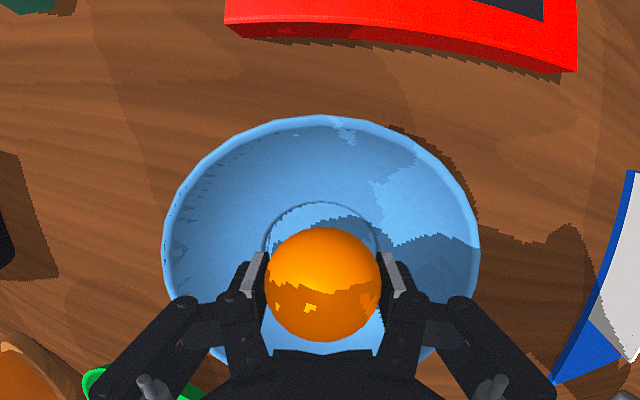

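View pics/s9.png

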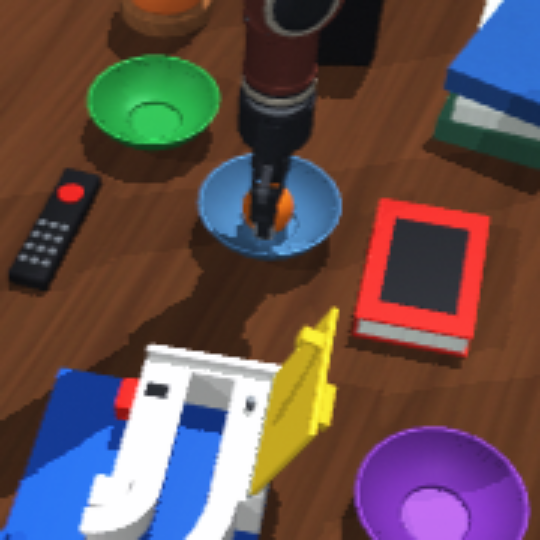

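```bash
python3 - <<'E'
from h import *
bx,by=.5187,.3545
f0=arm.read_ft_force()
arm.move_gripper(.77); print(arm.read_opening()*85,arm.read_ft_force()-f0)
arm.line_to([bx,by,.12],0.06); arm.line_to([bx,by,.25],0.2); arm.pause(.6); print(arm.read_time())
cv2.imwrite("pics/w10.png",snapshot("wrist")); cv2.imwrite("pics/s10.png",snapshot("scene")); cv2.imwrite("pics/t10.png",snapshot("top"))
E
```

```text
65.23821986885437 [ 0.43901498  1.63091863 -4.72444388]
31.675
```

View pics/w10.png

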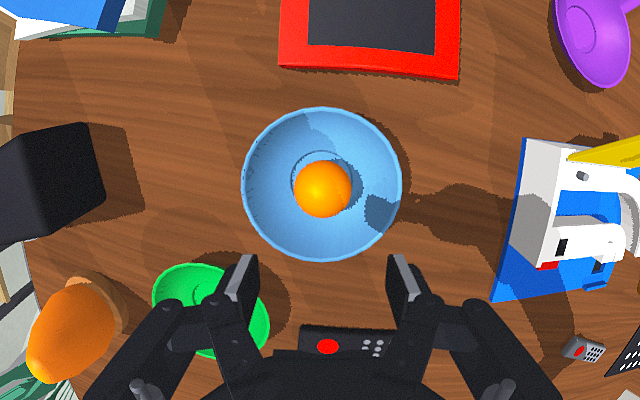

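View pics/s10.png

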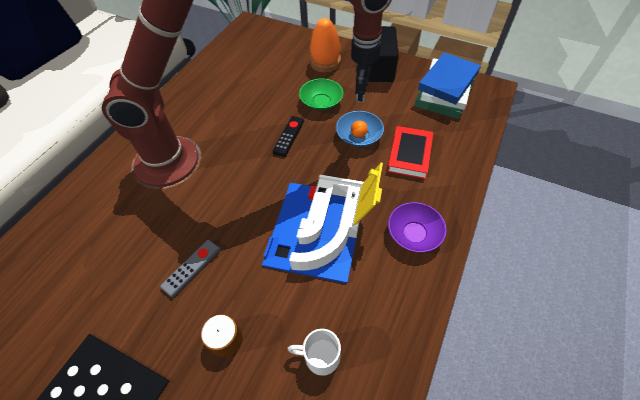

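View pics/t10.png

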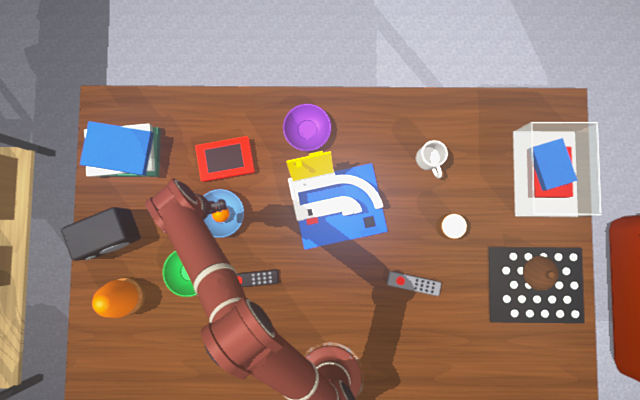

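The ball rests in the blue bowl (wrist 322,188; scene 359,129). The cover is still open (scene 372,190), and the candle, mug, book and remotes are where they started. Handing in.

```bash
python3 -c "
from station import ticket,arm
print(arm.read_time()); print(ticket.finish_job())"
```

```text
31.825
the job is handed in; nothing more can be done
None
```

The orange ball is in the blue bowl and the toy's cover is standing open. I handed the job in at 31.8 s of the 67 s allowed.

- **How it went:** I pressed the tab until the force reached 6.6 N and the cover sprang up. I then swung the cover past upright and pushed the ball round the track with shut fingers; it did not wedge. I gripped the ball in the hollow at 25 N and lowered it into the bowl until it touched the floor at about 6 N before letting go.
- **Last checks:** After a 0.6 s wait, the final pictures from all three cameras show the ball resting in the bowl. The cover is open, and the candle, mug, book, remotes and bowl look unmoved. The gripper is clear of everything.
- **One mismatch:** The base plate sits about 15 mm towards the tab side (toy -x) and 7 mm in +y from where a plate centred on the toy origin would be. I located the toy from the cover, tab and hollow instead. The three cameras agreed on its position to about 2 mm, and the arm found the tab, slot and hollow where expected.

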